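# Let the grinding balls into the loading box and ease its lid down

## Robot

A 6-joint arm with a two-finger parallel gripper is mounted at the origin on a cart in front of the work surface, level with it; the furniture and walls round the work are solid. World frame = base frame: x ahead of the robot, y to its left, z up, the work surface at z = 0. Lengths are in mm, angles in rad, forces in N, time in s.
With the tool pointing down it reaches from about 350 to 875 mm from the base axis. Payload 4.2 kg.
Tool frame: the origin (TCP) lies midway between the tips of the shut fingers; the grasp point (between the pads) lies 19 mm behind it; z points along the fingers, y is the line along which they close (so a half turn about z gives the same grasp; the last joint's range is limited). The gripper opens to 85 mm and grips with 20 to 120 N. Pads are 22 mm wide; open, the fingers measure 114 mm over their backs; the gripper's body (76 mm by 85 mm) begins 54 mm behind the grasp point. The pads swing forward as they close: fully open they stand 13 mm farther back than shut.
Start: joints at [1.571, 0.385, 0.008, 0, -1.194, -0.259], TCP at [159.919, 604.173, 231.312] pointing down, gripper open.
Joint ranges: [-3.14, 3.14], [-1.21, 2.06], [-1.07, 1.41], [-3.16, 2.05], [-2.99, -0.16], [-3.1, 3.1]. Speed limits (rad/s): [2.79, 2.79, 3.14, 3.14, 3.14, 3.14].

## Interface

Orientations are given as a unit quaternion [x, y, z, w].
In Python, from bench import read_state, get_image, job_done gives the robot as it stands.
- The arm moves only by the shell command python3 -m jog 'ROWS'. ROWS is JSON, a list of rows, each a list of 3 entries, a list of its own where there are three numbers: the shift along the world's x, y, z scaled (see below), then the turn, a rotation vector about the world's x, y, z scaled (see below), then the gripper's target within -1 to 1 (shut at 1, half-way at 0, fully open at -1). In form: [[[x, y, z], [wx, wy, wz], claw], ...]. A call has 1 to 20 rows; each row is the pose to reach, as a shift and turn from the pose commanded when the call began; what a row does not reach only later rows make up. The controller multiplies each number of a shift by 10 cm and each number of a turn by 120 degrees. A row lasts 1/10 s, in which the tool goes at most 50 mm and 8.59 degrees, less where a joint would pass 70% of its speed; a pose out of reach is approached as far as the arm can. A call with a number of a shift or a turn outside -1 to 1 is refused whole. A call with a gripper value outside its range is refused whole. The fingers move at their own pace and stop on an object; the grip force is fixed at half the most. Time passes only in rows, so rows that repeat a pose let the fingers close. It gives the time, the measured TCP pose, the force, the opening and the grip force at its end, in the units of the state.
- read_state(): the state, without advancing time (a new reading comes with each control period).
- get_image(name): name is "scene" or "top"; returns a dict with "frame" (420x560x3 uint8, red, green, blue), "range_z" (420x560 float32, mm along the optical axis (not along the pixel's ray), 0 where there is no reading), "fx", "fy", "cx", "cy" (pixels), "R" (3x3) and "t" (3): a world point X has camera coordinates R X + t. Camera axes: x right, y down, z forward; pixel columns grow to the right and rows downward; lengths in mm; the calibration is good to about 2 mm. A picture is of the moment at which its call begins.
- job_done(): hands the job in; it is judged then, once.
The state is a dict: "clock": time; "joints": joint angles; "joint_vel": joint speeds; "joint_efforts": joint torques, N m; "position": TCP position; "ee_rot": TCP orientation; "contact_force": force on the tool from outside, world axes, zero at the start; "wrist_torque": the same for the moment, N m; "gripper_width": finger opening in mm; "grasp_force": force on a finger pad.
Only numpy, scipy, OpenCV 4.12 (cv2) and the standard library are available. Lean on these libraries where they do the work, as an engineer would, in place of code of your own. Each camera call takes 0.05 s, during which the arm holds its last target. There are 200 camera calls.

## Task

With a fingertip, press down the red pedal of the loading box so that its linked green lid lifts, and keep it down until all three porcelain balls have rolled off the ramp into the box. Then let the pedal come up slowly under the finger, over two seconds or more, so that the lid goes down softly and shuts without dropping or slamming. Touch neither the balls nor the lid, and leave the other things on the bench where they are.

Things in the scene. Friction and masses are not known exactly. Their poses are not given: they have to be found in the camera images.
- loader: Loading box for grinding balls, fixed to the bench; origin at table height under the middle of its plywood bin (140 mm along x, 110 mm along y outside, walls 6 mm, 100 mm high, floor at z = 16 mm). Own axes: -x to the pedal lever (roughly the robot's right), +x to the ball ramp, z up. Base board 440x130 mm; grey linkage case, 120 mm high, between bin and pedal.
- lid (a joint): Lid hinge (at box x = -70, z = 105 mm), rad: 0 shut, grows as the ramp-side edge rises, stop at 0.9; always 1.5 times the lever's value. Left alone, the lid falls shut by its own weight in a fraction of a second and throws the lever up; closing faster than 2.5 rad/s counts as a slam. From about 0.35 the balls pass under its lip.
- lever (a joint): Lever hinge, rad: 0 at rest (up), grows as the pad is pressed down, stop at 0.6. Its axis is horizontal, along the box's y, through box x = -95, z = 100 mm; the pad's middle is 120 mm out from it. Pressing takes about 2 to 4 N; the lid's weight brings it back up and keeps it against the finger.
- pad_top (a point): Middle of the upper face of the lever's red pad; it moves with the pad. At rest about 141 mm above the table and 208 mm from the box's origin towards -x; at full press about 70 mm above the table. The pad slopes 0.28 rad at rest (outer end higher) and 0.32 rad the other way when fully pressed.
- press_pad: The lever's red pedal pad, 76 mm wide (along the box's y) and 45 mm deep, 12 mm thick; the origin lies on the lever's hinge axis, not on the pad (use pad_top).
- lid_panel: The green lid plate, 144x112x5 mm with its lip and a dark wooden knob 24 mm across on top; origin on the lid hinge. Not to be touched.
- ball_1: White porcelain grinding ball, 36 mm across, origin at its centre; at the start in single file on the ramp (50 mm wide, falling 10 degrees to the bin, lower end at z = 56 mm), held back by the lid's lip; ball_1 lowest. Once let go they roll in by themselves in about a second. When lying on the bin's floor its centre is 34 mm above the table (up to 65 mm on top of others).
- ball_2: White porcelain grinding ball, 36 mm across, origin at its centre; at the start in single file on the ramp (50 mm wide, falling 10 degrees to the bin, lower end at z = 56 mm), held back by the lid's lip; ball_1 lowest. Once let go they roll in by themselves in about a second. When lying on the bin's floor its centre is 34 mm above the table (up to 65 mm on top of others).
- ball_3: White porcelain grinding ball, 36 mm across, origin at its centre; at the start in single file on the ramp (50 mm wide, falling 10 degrees to the bin, lower end at z = 56 mm), held back by the lid's lip; ball_1 lowest. Once let go they roll in by themselves in about a second. When lying on the bin's floor its centre is 34 mm above the table (up to 65 mm on top of others).
- cup_glazed: Bystander: pale green celadon cup, 65 mm across, 71 mm tall; loose on the bench to the right of the pedal; origin at the centre of its underside. Leave it alone.
- glaze_jar_4: Bystander: small white glaze jar with white lid, 54 mm across, 62 mm tall; loose on the bench to the right of the pedal; origin at the centre of its underside. Leave it alone.
- stamp_1: Bystander: wooden stamp, 19 mm across, 54 mm tall; loose on the bench to the right of the pedal; origin at the centre of its underside. Leave it alone.
- stamp_2: Bystander: terracotta-coloured stamp, 19 mm across, 54 mm tall; loose on the bench to the right of the pedal; origin at the centre of its underside. Leave it alone.
- test_tile_1: Bystander: L-shaped test tile glazed pale green, 30x38x56 mm; loose on the bench to the right of the pedal; origin at the centre of its underside. Leave it alone.

How it is judged:
By the outcome, as a careful person would: the job done as asked, in the order asked, and still so for the second after the job is handed in, with the robot touching nothing.
It also fails if it takes over 35 s, if anything falls off the work surface, if the arm or the gripper's body presses on something with over 40 N, if the wrist force passes 120 N, or if a joint passes its speed limit or range.

## Working session

There is one attempt and no reset: what is moved stays moved. The work goes in short steps, Python scripts to look and compute and a shell command to move; the robot and the scene stay as the last step left them, time stands still between calls to the robot, and variables do not carry over. Pictures are saved under pics/ and viewed, at most 10 in all, crops included, and the job is handed in when it is done.

```bash
mkdir -p pics
cat > h.py <<'E'
import numpy as np,cv2
from bench import *
def shot(n,f):
    d=get_image(n); cv2.imwrite('pics/'+f+'.png',d['frame'][:,:,::-1]); np.save('pics/'+f+'.npy',d,allow_pickle=True); return d
def load(f): return np.load('pics/'+f+'.npy',allow_pickle=True).item()
def cloud(d):
    v,u=np.mgrid[0:420,0:560]; z=d['range_z']
    c=np.stack([(u-d['cx'])/d['fx']*z,(v-d['cy'])/d['fy']*z,z],-1)
    return (c-np.array(d['t']))@np.array(d['R'])
E
python3 - <<'E'
from h import *
for n in('scene','top'):shot(n,n+'1')
print(read_state())
E
```

```text
{'clock': 0.1, 'joints': array([ 1.57064178e+00,  3.85431312e-01,  6.77580030e-03, -4.36184450e-04,
       -1.19399642e+00, -2.58593908e-01]), 'joint_vel': array([ 0.00100992, -0.0011079 ,  0.00411836,  0.00257665, -0.00034738,
        0.00133125]), 'joint_efforts': array([ 3.98239581e-05, -3.93318772e+01,  1.88928294e+01,  4.19790074e+00,
       -2.59904788e-03,  4.62652125e-06]), 'position': array([159.77254362, 603.69703284, 230.36519175]), 'ee_rot': array([ 9.91631994e-01, -1.29093329e-01, -8.14705751e-05,  9.46190798e-04]), 'contact_force': array([ 0.13413644,  0.49020983, -0.27186908]), 'wrist_torque': array([-0.00560882, -0.01516921,  0.00778876]), 'grasp_force': 0.0, 'gripper_width': 85.51833258720963}
```

View pics/scene1.png

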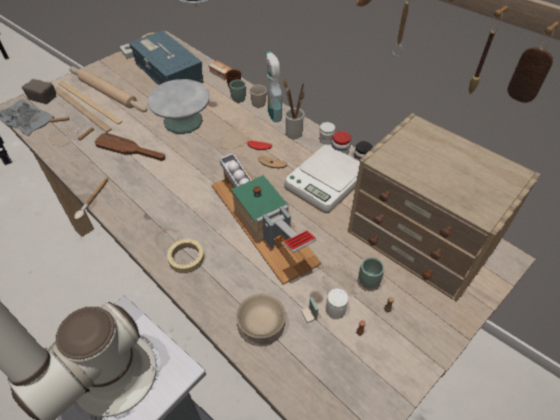

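View pics/top1.png

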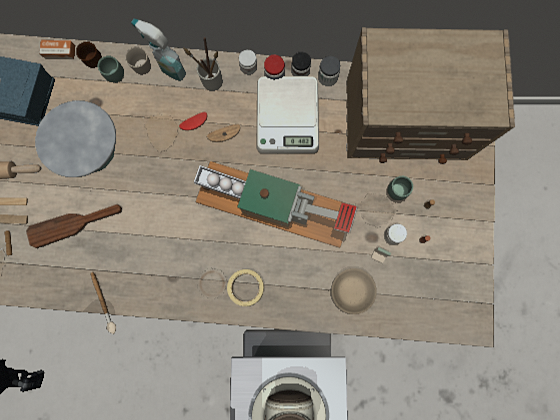

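The top view shows the red pad at about (344,217), the lid at (269,195) and the balls at (213..238,180..187). The cup, jar, stamps and tile are at (400,187), (397,233), (430,203)/(425,239) and (380,255). The arm is far left.

Run:
```python
from h import *
for f in('top1','scene1'):
    d=load(f);P=cloud(d);im=d['frame'].astype(int)
    r,g,b=im[...,0],im[...,1],im[...,2]
    near=(P[...,0]>250)&(P[...,0]<750)&(P[...,1]>-350)&(P[...,1]<350)
    m=near&(r>120)&(g<70)&(b<80)&(P[...,2]>100)&(P[...,2]<170)
    q=P[m];print(f,'red',len(q),q.mean(0).round(1),q.min(0).round(),q.max(0).round())
    xy=q[:,:2].astype(np.float32);print(cv2.minAreaRect(xy))
    m=near&(g>r+20)&(g>b+5)&(P[...,2]>90)&(P[...,2]<125)
    q=P[m];print('green',len(q),q.mean(0).round(1),cv2.minAreaRect(q[:,:2].astype(np.float32)))
    m=near&(im.min(-1)>190)&(P[...,2]>80)&(P[...,2]<125)&(P[...,1]>0)
    if m.any(): print('balls',P[m].mean(0))
d=load('top1');P=cloud(d)
for u,v in[(400,187),(397,233),(430,203),(425,239),(380,255),(354,290),(344,217),(308,208),(213,178),(225,184),(237,188),(300,198)]:print(u,v,P[v,u].round())
big=cv2.resize(d['frame'][140:280,180:450,::-1],None,fx=2.9,fy=2.9,interpolation=cv2.INTER_CUBIC);cv2.imwrite('pics/crop1.png',big)
```

```text
top1 red 166 [ 532.  -153.4  140.2] [ 481. -174.  127.] [ 557. -129.  149.]
((519.5745849609375, -147.49636840820312), (37.74050521850586, 69.7862548828125), 72.90516662597656)
green 1949 [582.7  55.8 104.3] ((583.2981567382812, 55.04718017578125), (142.33224487304688, 109.62604522705078), 72.25202941894531)
balls [625.64985401 192.31180476  98.46050829]
scene1 red 227 [ 519.2 -149.   140.6] [ 483. -175.  129.] [ 556. -122.  148.]
((520.2214965820312, -146.4638671875), (41.7625617980957, 69.4725570678711), 70.43189239501953)
green 1231 [583.4  52.3 105.1] ((586.029296875, 54.3276481628418), (140.97068786621094, 111.1738510131836), 72.28894805908203)
balls [624.47776502 178.35814451 100.56617437]
400 187 [ 627. -328.    4.]
397 233 [ 485. -300.   60.]
430 203 [ 572. -402.   42.]
425 239 [ 469. -380.   48.]
380 255 [ 428. -261.    8.]
354 290 [ 330. -183.   13.]
344 217 [ 518. -145.  139.]
308 208 [548. -53. 105.]
213 178 [632. 205. 107.]
225 184 [617. 173. 100.]
237 188 [606. 140.  97.]
300 198 [578. -32.  96.]
```

View pics/crop1.png

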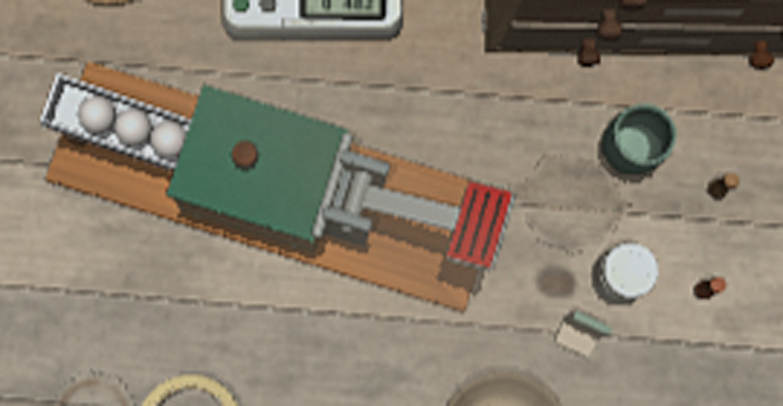

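```bash
python3 -m jog '[[[0.11,-0.23,0],[0,0,0],1],[[0.22,-0.47,0],[0,0,0],1],[[0.33,-0.7,0],[0,0,0],1],[[0.45,-0.94,0],[0,0,0],1]]'
python3 -m jog '[[[0.11,-0.23,0],[0,0,0],1],[[0.22,-0.47,0],[0,0,0],1],[[0.33,-0.7,0],[0,0,0],1],[[0.45,-0.94,0],[0,0,0],1]]'
```

```text
clock: 0.5
position: [205.1, 509.0, 230.7]
ee_rot: [0.992, -0.129, -0.0, 0.001]
contact_force: [0.1, 0.6, 0.1]
gripper_width: 28.3
grasp_force: 0.0
clock: 0.9
position: [250.1, 414.9, 230.9]
ee_rot: [0.992, -0.129, -0.0, 0.0]
contact_force: [-0.1, -0.3, 0.4]
gripper_width: 0.1
grasp_force: 0.0
```

```bash
for i in 1 2 3 4 5; do python3 -m jog '[[[0.11,-0.23,0],[0,0,0],1],[[0.22,-0.47,0],[0,0,0],1],[[0.33,-0.7,0],[0,0,0],1],[[0.45,-0.94,0],[0,0,0],1]]' | grep -E 'clock|posi|force'; done
python3 -m jog '[[[0.11,-0.23,0],[0,0,0],1],[[0.22,-0.47,0],[0,0,0],1],[[0.33,-0.7,0],[0,0,0],1],[[0.44,-0.93,0],[0,0,0],1],[[0.44,-0.93,0],[0,0,0],1]]'
python3 - <<'E'
from h import *
shot('scene','s2');print(read_state()['joints'])
E
```

```text
clock: 1.3
position: [295.0, 321.0, 231.0]
contact_force: [0.4, 0.1, -0.1]
grasp_force: 0.0
clock: 1.7
position: [339.9, 227.0, 231.1]
contact_force: [-0.3, 0.3, 0.2]
grasp_force: 0.0
clock: 2.1
position: [384.9, 133.1, 231.1]
contact_force: [-0.5, 0.8, -0.3]
grasp_force: 0.0
clock: 2.5
position: [429.9, 39.1, 231.0]
contact_force: [-0.0, 0.2, 0.7]
grasp_force: 0.0
clock: 2.9
position: [474.9, -54.9, 231.0]
contact_force: [0.1, 0.0, -0.7]
grasp_force: 0.0
clock: 3.4
position: [519.5, -148.8, 230.3]
ee_rot: [0.991, -0.131, -0.001, 0.0]
contact_force: [0.6, 0.5, 0.7]
gripper_width: 0.2
grasp_force: 0.0
[ 2.31618853e-02  2.41015730e-01 -2.02693154e-01 -3.34300786e-04
 -1.12887089e+00  1.28662118e+00]
```

View pics/s2.png

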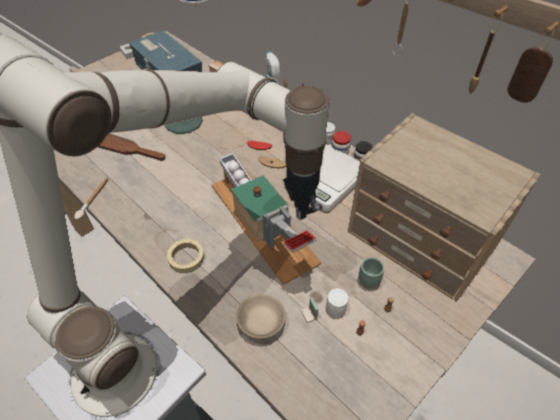

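The closed fingers are about 90 mm above the red pad and line up with it; the lid, balls and bystanders are unchanged. Next I descend to just above the pad, then press.

```bash
python3 -m jog '[[[0,0.02,-0.2],[0,0,0],1],[[0,0.02,-0.4],[0,0,0],1],[[0,0.02,-0.6],[0,0,0],1],[[0,0.02,-0.7],[0,0,0],1],[[0,0.02,-0.74],[0,0,0],1],[[0,0.02,-0.76],[0,0,0],1],[[0,0.02,-0.78],[0,0,0],1]]'
python3 -m jog '[[[0,0,-0.02],[0,0,0],1],[[0,0,-0.04],[0,0,0],1],[[0,0,-0.06],[0,0,0],1],[[0,0,-0.08],[0,0,0],1],[[0,0,-0.1],[0,0,0],1],[[0,0,-0.12],[0,0,0],1],[[0,0,-0.14],[0,0,0],1],[[0,0,-0.16],[0,0,0],1],[[0,0,-0.18],[0,0,0],1],[[0,0,-0.2],[0,0,0],1]]'
```

```text
clock: 4.15
position: [519.5, -144.7, 154.1]
ee_rot: [0.992, -0.129, 0.001, -0.0]
contact_force: [0.4, -0.3, 0.4]
gripper_width: -0.3
grasp_force: 0.0
clock: 5.15
position: [519.4, -145.1, 133.6]
ee_rot: [0.992, -0.129, 0.001, 0.0]
contact_force: [-0.7, -1.6, 4.9]
gripper_width: 0.2
grasp_force: 2.0
```

```bash
python3 -m jog '[[[0,-0.01,-0.03],[0,0,0],1],[[0,-0.01,-0.06],[0,0,0],1],[[0,-0.02,-0.09],[0,0,0],1],[[0,-0.02,-0.12],[0,0,0],1],[[-0.01,-0.03,-0.15],[0,0,0],1],[[-0.01,-0.03,-0.18],[0,0,0],1],[[-0.01,-0.03,-0.21],[0,0,0],1],[[-0.01,-0.03,-0.24],[0,0,0],1],[[-0.01,-0.03,-0.27],[0,0,0],1],[[-0.01,-0.03,-0.3],[0,0,0],1],[[-0.01,-0.03,-0.33],[0,0,0],1],[[-0.01,-0.03,-0.36],[0,0,0],1],[[-0.01,-0.03,-0.39],[0,0,0],1],[[-0.01,-0.03,-0.42],[0,0,0],1],[[-0.01,-0.03,-0.45],[0,0,0],1],[[-0.01,-0.03,-0.47],[0,0,0],1],[[-0.01,-0.03,-0.49],[0,0,0],1]]'
python3 -m jog '[[[0,0,0],[0,0,0],1],[[0,0,0],[0,0,0],1],[[0,0,0],[0,0,0],1],[[0,0,0],[0,0,0],1],[[0,0,0],[0,0,0],1],[[0,0,0],[0,0,0],1],[[0,0,0],[0,0,0],1],[[0,0,0],[0,0,0],1],[[0,0,0],[0,0,0],1],[[0,0,0],[0,0,0],1]]'
python3 - <<'E'
from h import *
d=shot('scene','s3');cv2.imwrite('pics/s3c.png',cv2.resize(d['frame'][120:300,180:400,::-1],None,fx=3.3,fy=3.3,interpolation=cv2.INTER_CUBIC))
E
```

```text
clock: 6.85
position: [517.9, -147.4, 84.0]
ee_rot: [0.992, -0.129, -0.0, -0.0]
contact_force: [0.6, 1.4, 2.3]
gripper_width: 0.0
grasp_force: 1.1
clock: 7.85
position: [517.7, -147.8, 84.2]
ee_rot: [0.992, -0.129, -0.0, 0.0]
contact_force: [-0.3, 1.9, 2.0]
gripper_width: 0.1
grasp_force: 1.0
```

View pics/s3c.png

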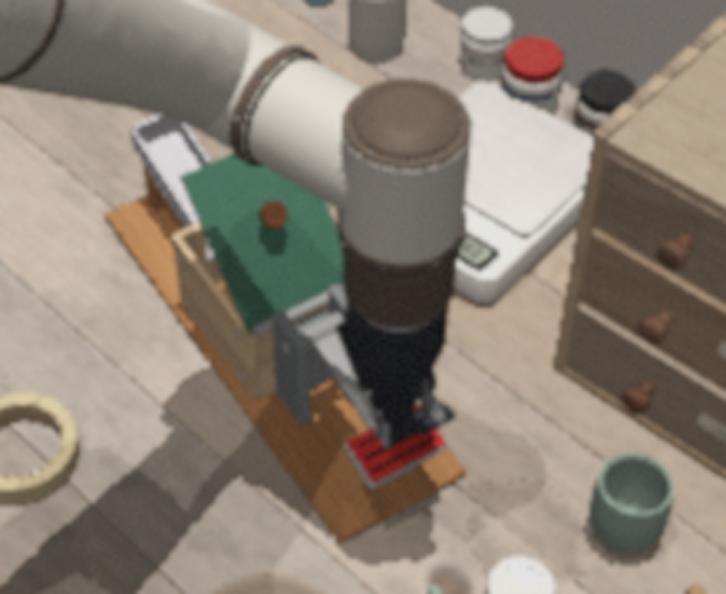

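The lid is open and the visible upper ramp, around (175,160), is empty. I'll check the lower ramp from above, since the lid hides part of it.

Run:
```python
from h import *
d=shot('top','t3');P=cloud(d);cv2.imwrite('pics/t3c.png',cv2.resize(d['frame'][140:280,180:450,::-1],None,fx=2.9,fy=2.9,interpolation=cv2.INTER_CUBIC))
m=(d['frame'].min(-1)>150)
s=load('s3');Q=cloud(s)
for R,n in((P,'top'),(Q,'scene')):
    r=R-np.array([583.5,54.5,0]); bx=r[...,0]*.304+r[...,1]*.953; by=-r[...,0]*.953+r[...,1]*.304
    k=(bx>64)&(bx<170)&(abs(by)<17)&(R[...,2]>40)
    for a in range(64,170,10):
        kk=k&(bx>=a)&(bx<a+10)
        if kk.any():print(n,a,kk.sum(),R[kk][:,2].min().round(),R[kk][:,2].max().round())
```

```text
top 64 21 51.0 60.0
top 74 31 51.0 63.0
top 84 42 51.0 64.0
top 94 46 54.0 68.0
top 104 42 58.0 69.0
top 114 43 57.0 70.0
top 124 42 61.0 73.0
top 134 45 63.0 73.0
top 144 45 63.0 78.0
top 154 45 67.0 81.0
top 164 25 67.0 80.0
scene 64 4 53.0 62.0
scene 94 1 65.0 65.0
scene 104 4 59.0 67.0
scene 114 6 63.0 69.0
scene 124 6 65.0 72.0
scene 134 9 65.0 74.0
scene 144 9 64.0 76.0
scene 154 25 68.0 78.0
scene 164 15 70.0 78.0
```

View pics/t3c.png

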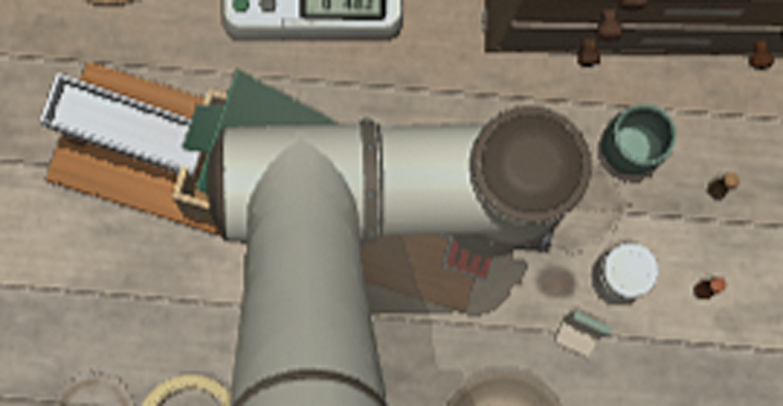

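The top view shows the ramp empty, and the measured heights match its bare surface down to box x = 64. All three balls are therefore in the bin. Now I let the pedal up at 20 mm/s.

```bash
python3 -m jog '[[[0,0,0.01],[0,0,0],1],[[0,0,0.03],[0,0,0],1],[[0,0,0.05],[0,0,0],1],[[0,0,0.07],[0,0,0],1],[[0,0,0.09],[0,0,0],1],[[0,0,0.11],[0,0,0],1],[[0,0,0.13],[0,0,0],1],[[0,0,0.15],[0,0,0],1],[[0,0,0.17],[0,0,0],1],[[0,0,0.19],[0,0,0],1],[[0,0,0.21],[0,0,0],1],[[0,0,0.23],[0,0,0],1],[[0,0.01,0.25],[0,0,0],1],[[0,0.01,0.27],[0,0,0],1],[[0,0.01,0.29],[0,0,0],1],[[0,0.01,0.31],[0,0,0],1],[[0,0.02,0.33],[0,0,0],1],[[0,0.02,0.35],[0,0,0],1]]'
python3 -m jog '[[[0,0,0.02],[0,0,0],1],[[0,0,0.04],[0,0,0],1],[[0,0.01,0.06],[0,0,0],1],[[0,0.01,0.08],[0,0,0],1],[[0,0.01,0.1],[0,0,0],1],[[0,0.02,0.12],[0,0,0],1],[[0,0.02,0.13],[0,0,0],1],[[0,0.02,0.14],[0,0,0],1],[[0,0.02,0.15],[0,0,0],1],[[0,0.02,0.16],[0,0,0],1],[[0,0.02,0.17],[0,0,0],1],[[0,0.02,0.18],[0,0,0],1],[[0,0.02,0.19],[0,0,0],1],[[0,0.02,0.2],[0,0,0],1]]'
python3 -m jog '[[[0,0,0.01],[0,0,0],1],[[0,0,0.02],[0,0,0],1],[[0,0,0.03],[0,0,0],1],[[0,0,0.04],[0,0,0],1],[[0,0,0.05],[0,0,0],1],[[0,0,0.06],[0,0,0],1],[[0,0,0.07],[0,0,0],1],[[0,0,0.08],[0,0,0],1],[[0,0,0.09],[0,0,0],1],[[0,0,0.1],[0,0,0],1],[[0,0,0.11],[0,0,0],1],[[0,0,0.12],[0,0,0],1],[[0,0,0.13],[0,0,0],1],[[0,0,0.14],[0,0,0],1]]'
```

```text
clock: 9.75
position: [518.6, -145.7, 119.8]
ee_rot: [0.992, -0.129, 0.001, -0.0]
contact_force: [1.1, 0.5, 2.8]
gripper_width: 0.3
grasp_force: 1.3
clock: 11.15
position: [517.5, -143.7, 139.2]
ee_rot: [0.992, -0.129, -0.001, -0.0]
contact_force: [0.7, 2.4, 2.0]
gripper_width: -0.2
grasp_force: 1.3
clock: 12.55
position: [517.9, -143.8, 153.4]
ee_rot: [0.992, -0.129, -0.0, -0.0]
contact_force: [-0.7, -0.2, -0.4]
gripper_width: 0.2
grasp_force: 0.0
```

Contact ended gently. I'll lift clear and verify.

```bash
python3 -m jog '[[[0,0,0.1],[0,0,0],1],[[0,0,0.3],[0,0,0],1],[[0,0,0.5],[0,0,0],1],[[0,0,0.7],[0,0,0],1],[[0,0,0.8],[0,0,0],1],[[0,0,0.8],[0,0,0],1],[[0,0,0.8],[0,0,0],1]]'
python3 - <<'E'
from h import *
d=shot('scene','s4');P=cloud(d);im=d['frame'].astype(int);r,g,b=im[...,0],im[...,1],im[...,2]
q=P[(g>r+20)&(g>b+5)&(P[...,2]>60)&(P[...,2]<250)&(P[...,1]>-60)&(P[...,1]<200)&(P[...,0]<700)]
print('lid z',q[:,2].min(),np.median(q[:,2]),q[:,2].max())
q=P[(r>120)&(g<70)&(b<80)&(P[...,2]>50)&(P[...,2]<170)&(P[...,1]<-100)&(P[...,0]<600)];print('pad',q.mean(0))
cv2.imwrite('pics/s4c.png',cv2.resize(d['frame'][120:345,150:430,::-1],None,fx=2.6,fy=2.6,interpolation=cv2.INTER_CUBIC))
E
```

```text
clock: 13.25
position: [517.5, -143.7, 232.8]
ee_rot: [0.992, -0.129, -0.0, -0.0]
contact_force: [0.6, -0.6, -0.2]
gripper_width: -0.3
grasp_force: 0.0
lid z 83.58036854934502 105.13559951077856 124.1738270334862
pad [ 545.90487418 -155.59825206  140.12926742]
```

View pics/s4c.png

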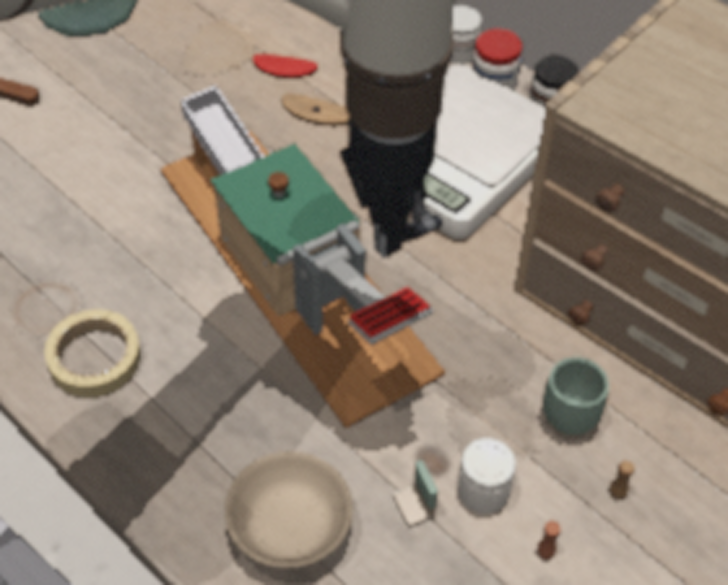

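The lid, at (285,200), is shut and flat at z = 105. The ramp, at (220,130), is empty, the pad is back up at z = 140, and the bystanders are undisturbed.

```bash
python3 -c "from bench import *; print(job_done())"
```

```text
the job is handed in; nothing more can be done
None
```

I pressed the pedal until the ramp was empty, so all three balls are in the box. I then let it up over about 4 s, the lid shut softly, the bystanders look unmoved, and the job is handed in.

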